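# Load the photometer and hold its lamp shutter half open

### The arm

A 6-joint arm with a two-finger parallel gripper is mounted at the origin on the work surface. World frame = base frame: x ahead of the robot, y to its left, z up, the work surface at z = 0. Lengths are in m, angles in rad, forces in N, time in s.
With the tool pointing down it reaches from about 0.375 to 0.975 m from the base axis. Payload 3.8 kg.
Tool frame: the origin (TCP) lies at the very end of the fingers, on their centre line; the grasp point (between the pads) lies 19 mm behind it (bot.tcp_to_grasp is the z of the grasp point in the tool frame, in m); z points along the fingers, y is the direction in which the jaws open and shut (so a half turn about z gives the same grasp; the last joint's range is limited). The gripper opens to 85 mm and grips with 20 to 120 N. Pads are 22 mm wide; open, the fingers measure 114 mm over their backs; the gripper's body (76 mm by 85 mm) begins 54 mm behind the grasp point. The pads swing forward as they close: fully open they stand 13 mm farther back than shut.
Start: joints at [1.189, 0.264, 1.604, -0, 1.274, -0.037], TCP at [0.228, 0.635, 0.231] pointing down, gripper open.
Joint ranges: [-2.63, 2.63], [-0.94, 2.18], [0.31, 2.57], [-1.31, 4.45], [0, 2.66], [-2.55, 2.55]. Speed limits (rad/s): [2.57, 2.57, 3.14, 3.14, 3.14, 3.14].

### API

Orientations are given as a rotation vector (axis times angle).
In Python, from workcell import status, vision, job, bot gives the robot as it stands.
- The arm moves only by the tool apply_moves, never from a script. Its argument "deltas" is a list of rows, each a list of 7 numbers: the shift along the tool's x, y, z in m, then the turn, a rotation vector about the tool's x, y, z in rad, then the closure, from 0 (fully open) to 1 (shut). In form: [[x, y, z, rx, ry, rz, jaw], ...]. A call has 1 to 8 rows; each row is the pose to reach, as a shift and turn from the pose commanded when the call began, along the tool's axes at that moment; what a row does not reach only later rows make up. A row lasts 1/12 s, in which the tool goes at most 41.7 mm and 7.16 degrees, less where a joint would pass 70% of its speed; a pose out of reach is approached as far as the arm can. A call with a gripper value outside its range is refused whole. The fingers move at their own pace and stop on an object; "squeeze" is the grip in N (left out, the last holds). Time passes only in rows, so rows that repeat a pose let the fingers close. It gives the time, the measured TCP pose, the force and the opening at its end, in the units of the state.
- status.read_state(): the state, without advancing time (a new reading comes with each control period).
- vision.read_camera(name): name is "scene" or "top"; returns the picture (400x640x3 uint8, red, green, blue); there is no depth.
- vision.get_calibration(name): a dict with "fov_y" (degrees; the focal length in pixels is half the picture's height over the tangent of half this angle, whatever the lens; pixels are square), "cx", "cy" (the principal point, pixels), "R" (3x3) and "t" (3): a world point X has camera coordinates R X + t. Camera axes: x right, y down, z forward; pixel columns grow to the right and rows downward; lengths in m; the calibration is good to about 2 mm. A picture is of the moment at which its call begins. get_calibration takes no time and is no camera call.
- job.finish_job(): hands the job in, once; it reports no verdict.
The state is a dict: "time": time; "q": joint angles; "joint_vel": joint speeds; "joint_torque": joint torques, N m; "tool_pos": TCP position; "tcp_rot": TCP orientation; "wrist_force": force on the tool from outside, world axes, zero at the start; "torque": the same for the moment, N m; "width": opening from 0.0 (shut) to 1.0 (fully open).
Only numpy, scipy, OpenCV 4.12 (cv2) and the standard library are available. Lean on these libraries where they do the work, as an engineer would, in place of code of your own. Each camera call takes 0.05 s, during which the arm holds its last target. There are 200 camera calls.

### The job

Stand the slim capped sample vial in the round well of the bench photometer, lowering it to the bottom before you let go of it. Then slide the sprung lamp shutter half open by its upright tab, never beyond three quarters, and finish while still holding it steady at half travel against its spring: do not let go at the end. Leave the jar, the beaker and the bottle where they stand.

Things in the scene. Friction and masses are not known exactly. Their poses are not given: they have to be found in the camera images.
- photometer: White box-shaped bench instrument, fixed, 150 (x) by 270 (y) by 80 mm high; origin at the centre of its underside on the bench, z up, its dark display on the face at -x. On its flat top: the round sample well near the -y end, and the shutter with its tab between two low rails (5 mm high, 50 mm apart inside) that run along y. Only its position and its yaw (within 0.4 rad either way) vary.
- well (a point): Centre of the well's mouth, level with the instrument's top (80 mm above the bench), 95 mm to -y of the photometer's origin. Round blind hole, 32 mm wide, 22 mm deep, chamfered rim. With the vial standing in it, the vial's centre is 20 mm above this point and 62 mm of the vial stand out.
- vial_center (a point): Centre of the sample vial, half-way up its height. Loose upright cylinder, 28 mm across and 84 mm tall, amber glass with a white cap of the same width (the top 20 mm); about 60 g. The only slim one of the three things standing loose on the left of the bench. Z is its axis, upward. Starts upright on the bench, at any of three places.
- shutter_tab (a point): Centre of the shutter's dark steel tab, an upright plate 30 mm (photometer x) by 12 mm (photometer y) by 35 mm tall, its top 118 mm and its foot 83 mm above the bench, free on all sides; axes as the photometer's. It stands in the middle of the flat shutter plate (64 mm long) that covers the window, above the photometer's origin when closed, 95 mm from the well's centre, and slides towards the photometer's +y (away from the well).
- shutter (a joint): Travel of the shutter in m: 0 closed (at the start, and whenever it is let go), 0.06 fully open, 0.03 half; grows towards the photometer's +y. A spring pulls it shut: about 2 N when closed, 6.5 N at half, 11 N fully open. Black marks outside both rails show where the tab's middle stands when closed, half (the longer mark) and fully open.
- jar: Bystander: squat capped jar, 52 mm across, 55 mm tall, loose; origin at the centre of its underside. Leave it alone.
- beaker: Bystander: open glass beaker, 60 mm across, 70 mm tall, loose; origin at the centre of its underside. Leave it alone.
- bottle: Bystander: clear bottle, 66 mm across, 150 mm tall, loose, standing farther back; origin at the centre of its underside. Leave it alone.
Not all that is in view belongs to the job. What is shaped like the part that bears vial_center but green or yellow is not meant.

How it is judged:
By the outcome, as a careful person would: the job done as asked, in the order asked, and still so for the second after the job is handed in, while the arm keeps its last pose, push and grip.
It also fails if it takes over 51 s, if anything falls off the work surface, if the arm or the gripper's body presses on something with over 40 N, if the wrist force passes 120 N, or if a joint passes its speed limit or range.

## Working session

There is one attempt and no reset: what is moved stays moved. The work goes in short steps, Python scripts to look and compute and a tool call to move; the robot and the scene stay as the last step left them, time stands still between calls to the robot, and variables do not carry over. Pictures are saved under pics/ and viewed, about 8 in all and at most 12, crops included, and the job is handed in when it is done.

Besides the shell and the picture viewer there is one more tool, called after "Emit:" as name(argument=value, ...) on one line, values as JSON. apply_moves: Moves the arm, as the interface text tells. Its arguments: {"type":"object","properties":{"deltas":{"type":"array","items":{"type":"array","items":{"type":"number"}}},"squeeze":{"type":"number"}},"required":["deltas"]}

```bash
mkdir -p pics; ls; cat > h.py <<'E'
import numpy as np, cv2
from workcell import status, vision, job, bot
def save(img,n): cv2.imwrite('pics/'+n+'.png',img[:,:,::-1])
def cal(n):
    c=vision.get_calibration(n); f=200/np.tan(np.radians(c['fov_y'])/2); return c,f,np.array(c['R']),np.array(c['t'])
def proj(n,X):
    c,f,R,t=cal(n); p=R@np.array(X)+t; return np.array([c['cx']+f*p[0]/p[2],c['cy']+f*p[1]/p[2]])
def ray(n,u,v):
    c,f,R,t=cal(n); d=R.T@np.array([(u-c['cx'])/f,(v-c['cy'])/f,1]); return -R.T@t,d
def onz(n,u,v,z):
    o,d=ray(n,u,v); return o+d*(z-o[2])/d[2]
E
python3 - <<'E'
from h import *
for n in('scene','top'):
    i=vision.read_camera(n); save(i,n+'0'); print(vision.get_calibration(n))
print(status.read_state())
E
```

```text
pics
{'fov_y': 49.60017544086229, 'cx': 314.8431748079646, 'cy': 205.39365313803242, 'R': array([[ 0.83312519,  0.55306097, -0.00509792],
       [ 0.2872627 , -0.44056925, -0.85051683],
       [-0.47263365,  0.70712255, -0.52592313]]), 't': array([-0.53411204, -0.04442739,  1.24071024])}
{'fov_y': 46.94767894447078, 'cx': 319.78673245844755, 'cy': 200.30069431494488, 'R': array([[ 0.01062709, -0.9996718 , -0.02331014],
       [-0.98088643, -0.00589226, -0.1944919 ],
       [ 0.19429072,  0.02493149, -0.98062711]]), 't': array([0.08291106, 0.58359967, 0.82721664])}
{'time': 0.1, 'q': array([ 1.18910676e+00,  2.64716527e-01,  1.60524378e+00, -2.05271430e-06,
        1.27369407e+00, -3.68840276e-02]), 'joint_vel': array([-0.00031344, -0.0014324 , -0.00388159,  0.00090835, -0.00073574,
        0.00102912]), 'joint_torque': array([ 3.33837315e-04, -5.16716731e+01, -3.68586445e+01, -1.79861918e-04,
        6.47514593e-03,  1.06151052e-05]), 'tool_pos': array([0.2279051 , 0.63465931, 0.23005701]), 'tcp_rot': array([-0.53886583, -3.09459833,  0.00316809]), 'wrist_force': array([-0.52718684,  0.01583049,  0.00569299]), 'torque': array([-0.00097022,  0.00209325, -0.02413057]), 'width': 1.0028647669642259}
```

View pics/scene0.png

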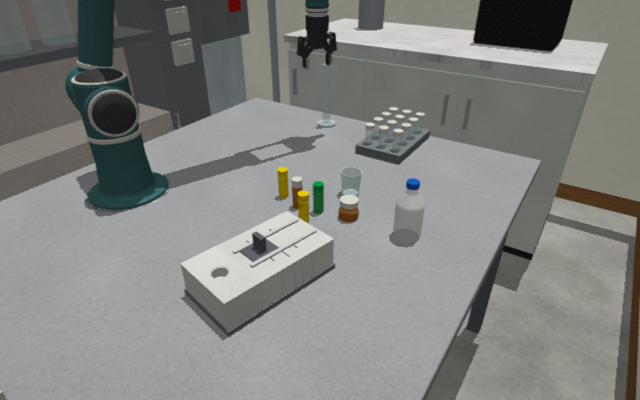

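View pics/top0.png

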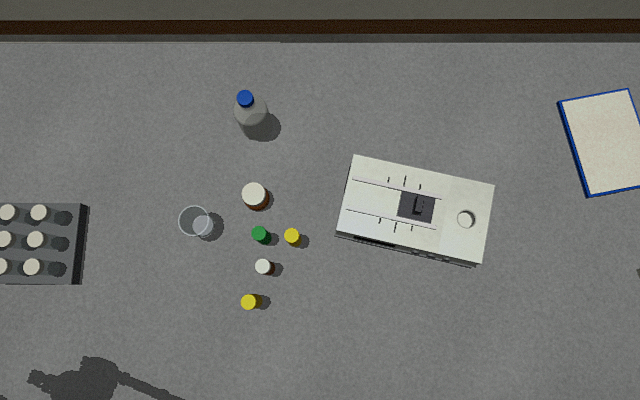

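Candidates for the vial:
- top (263,267), scene (297,190): white cap on an amber body, slim.
- top (260,233): green decoy.
- top (291,235) and (249,301): yellow decoys.
- top (254,195): squat jar.
- top (30,240): white-capped vials in the rack.

I choose (263,267). Next I'll check it in a crop and measure.

```bash
python3 - <<'E'
from h import *
i=cv2.imread('pics/top0.png'); s=cv2.imread('pics/scene0.png')
a=cv2.resize(i[180:320,170:340],None,fx=2.3,fy=2.3,interpolation=3)
b=cv2.resize(s[155:245,265:375],None,fx=3.5,fy=3.5,interpolation=3)
c=cv2.resize(i[145:275,330:500],None,fx=4.5,fy=4.5,interpolation=3)
h=max(a.shape[0],b.shape[0]); pad=lambda x:cv2.copyMakeBorder(x,0,h-x.shape[0],0,0,0)
cv2.imwrite('pics/crop1.png',np.hstack([pad(a),pad(b)])); cv2.imwrite('pics/crop2.png',c)
hsv=cv2.cvtColor(i,cv2.COLOR_BGR2HSV)
def blobs(m,name,lo=60,hi=30000):
    n,l,st,ce=cv2.connectedComponentsWithStats(m.astype(np.uint8))
    for k in range(1,n):
        if lo<st[k,4]<hi: print(name,ce[k].round(1),st[k], onz('top',*ce[k],0.084).round(4))
H,S,V=hsv[...,0],hsv[...,1],hsv[...,2]
white=(S<45)&(V>165); 
blobs(white,'white'); blobs((S>120)&(V>120)&(H>18)&(H<35),'yel'); blobs((S>120)&(H>40)&(H<80)&(V>70),'grn')
m=white.copy(); m[:,:330]=0; m[:,510:]=0
cs,_=cv2.findContours(m.astype(np.uint8),0,2); cc=max(cs,key=cv2.contourArea)
r=cv2.minAreaRect(cc); print(r); P=np.array([onz('top',*p,0.08) for p in cv2.boxPoints(r)]); print(P.round(4),P.mean(0))
E
```

```text
white [606.  139.9] [ 563   91   77  103 5898] [ 0.6972 -0.4518  0.084 ]
white [416.3 208.1] [  336   154   159   109 10218] [ 0.5642 -0.0916  0.084 ]
white [252.6 193.2] [242 182  23  23 405] [0.5906 0.2135 0.084 ]
white [  6.4 211.6] [  0 204  14  16 174] [0.5526 0.6785 0.084 ]
white [ 37.9 211.9] [ 31 205  15  15 183] [0.5524 0.6181 0.084 ]
white [  4.1 238.2] [  0 231  11  16 138] [0.5023 0.6754 0.084 ]
white [ 34.5 238.7] [ 27 231  16  16 196] [0.5017 0.6179 0.084 ]
white [  2.3 265.2] [  0 258   7  16  80] [0.4522 0.6715 0.084 ]
white [ 30.7 266.3] [ 23 259  16  16 200] [0.4507 0.6181 0.084 ]
white [261.7 265.7] [255 259  15  15 169] [0.4558 0.1915 0.084 ]
yel [291.1 234.9] [284 228  15  15 179] [0.5125 0.1393 0.084 ]
yel [247.9 301.6] [241 294  15  16 191] [0.3918 0.2142 0.084 ]
grn [258.4 233. ] [252 226  14  15 166] [0.5157 0.1997 0.084 ]
((416.7117614746094, 208.0470733642578), (148.92276000976562, 79.17961883544922), 12.52880859375)
[[ 0.5218  0.0577  0.08  ]
 [ 0.6706  0.0255  0.08  ]
 [ 0.6087 -0.2457  0.08  ]
 [ 0.4649 -0.2057  0.08  ]] [ 0.56647738 -0.09204841  0.08      ]
```

View pics/crop1.png

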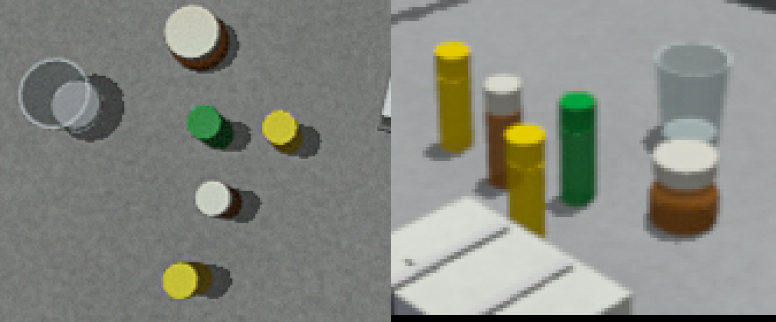

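View pics/crop2.png

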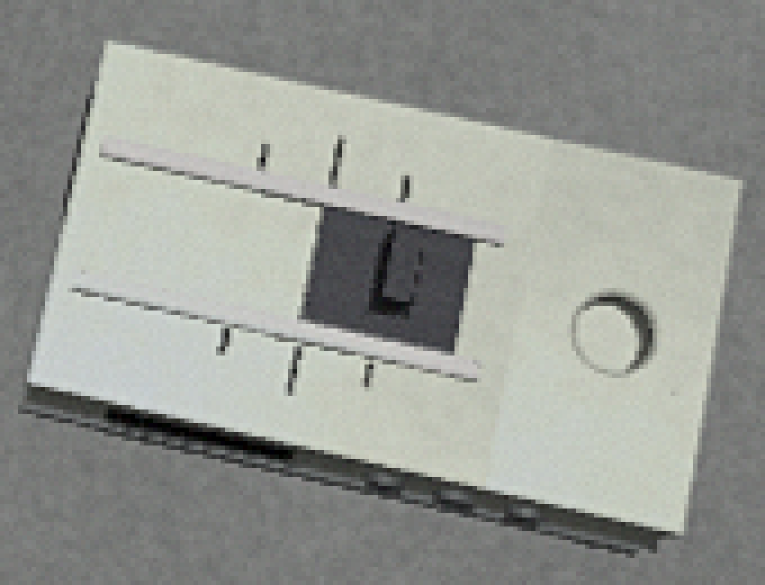

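```bash
python3 - <<'E'
from h import *
cr=lambda u,v,z:onz('top',u/4.5+330-.4,v/4.5+145-.4,z)
C=[cr(*p,0.08) for p in[(105,41),(742,180),(685,535),(28,385)]]
for p in C: print(p.round(4))
for k in range(4): print(np.linalg.norm(C[k]-C[k-1]).round(4))
o=np.mean(C,0); y=(C[0]+C[3]-C[1]-C[2]); yaw=np.arctan2(-y[0],y[1]); print('o',o,'yaw',yaw)
print('well from o',o[:2]+95e-3*np.array([np.sin(yaw),-np.cos(yaw)]),'seen',cr(613,334,.08))
cl=(cr(405,188,.08)+cr(369,375,.08))/2; ha=(cr(338,160,.08)+cr(294,370,.08))/2; fu=(cr(264,156,.08)+cr(224,340,.08))/2
print('marks',cl,ha,fu,'yaw',np.arctan2(-(fu-cl)[0],(fu-cl)[1]))
# vial two views
a=ray('top',262.3,266.1); b=ray('scene',296.8,178.5)
A=np.stack([a[1],-b[1]],1); t=np.linalg.lstsq(A,b[0]-a[0],rcond=None)[0]
print(a[0]+t[0]*a[1],b[0]+t[1]*b[1], onz('top',262.3,266.1,.084),onz('scene',296.8,178.5,.084))
s=cv2.imread('pics/scene0.png')
for p in ([*C[0][:2],.08],[*C[1][:2],.08],[*C[2][:2],.08],[*cr(613,334,.08)]): print(proj('scene',p))
from scipy.spatial.transform import Rotation as Ro
print(Ro.from_rotvec(status.read_state()['tcp_rot']).as_matrix().round(3))
E
```

```text
[0.6697 0.0249 0.08  ]
[ 0.6105 -0.2393  0.08  ]
[ 0.4637 -0.2074  0.08  ]
[0.5225 0.057  0.08  ]
0.1506
0.2707
0.1502
0.2708
o [ 0.56659271 -0.09122389  0.08      ] yaw -0.21949845413380506
well from o [ 0.5459074  -0.18394454] seen [ 0.54535019 -0.18280051  0.08      ]
marks [ 0.56699986 -0.09124443  0.08      ] [ 0.57385449 -0.06219548  0.08      ] [ 0.58076119 -0.03255096  0.08      ] yaw -0.2303011438883579
[0.45512977 0.19051499 0.08360303] [0.45777165 0.19278051 0.08407724] [0.45510891 0.19045622 0.084     ] [0.45768586 0.19289672 0.084     ]
[332.71556672 238.56121335]
[222.38240089 303.73863794]
[178.21207149 263.67181819]
[218.16952745 271.91008724]
[[-0.941  0.338 -0.001]
 [ 0.338  0.941 -0.002]
 [ 0.    -0.002 -1.   ]]
```

The crop shows the white-capped amber vial at top (263,266), with decoys about 60 mm away. The jaw axis at the current yaw clears them. The photometer is at (0.567,-0.091) with yaw -0.22, the well is at (0.546,-0.184) and the vial at (0.456,0.191).

Emit:
apply_moves(deltas=[[-0.02,-0.019,0,0,0,0,0],[-0.045,-0.042,0,0,0,0,0],[-0.07,-0.065,0,0,0,0,0],[-0.095,-0.089,0,0,0,0,0],[-0.12,-0.112,0,0,0,0,0],[-0.145,-0.135,0,0,0,0,0],[-0.17,-0.159,0,0,0,0,0],[-0.195,-0.182,0,0,0,0,0]], squeeze=40)

```text
time: 0.77
tool_pos: [0.3503, 0.3962, 0.2308]
tcp_rot: [-0.538, -3.095, 0.001]
wrist_force: [0.6, -0.6, -0.4]
width: 1.002
```

Emit:
apply_moves(deltas=[[-0.025,-0.023,0,0,0,0,0],[-0.05,-0.047,0,0,0,0,0],[-0.075,-0.07,0,0,0,0,0],[-0.1,-0.094,0,0,0,0,0],[-0.125,-0.117,0,0,0,0,0],[-0.145,-0.136,0,0,0,0,0],[-0.16,-0.15,0,0,0,0,0],[-0.1696,-0.1587,0,0,0,0,0]])

```text
time: 1.43
tool_pos: [0.4566, 0.1891, 0.2309]
tcp_rot: [-0.542, -3.094, 0.002]
wrist_force: [-0.1, -0.2, -0.1]
width: 1.002
```

Emit:
apply_moves(deltas=[[0,0,0.02,0,0,0,0],[0,0,0.045,0,0,0,0],[0,0,0.07,0,0,0,0],[0,0,0.08,0,0,0,0],[0,0,0.08,0,0,0,0]])

```text
time: 1.85
tool_pos: [0.4533, 0.1903, 0.1478]
tcp_rot: [-0.538, -3.089, 0.006]
wrist_force: [-0.1, -0.0, 0.1]
width: 0.999
```

```bash
python3 - <<'E'
from h import *
i=vision.read_camera('scene');t=vision.read_camera('top')
save(np.hstack([cv2.resize(i[90:250,220:400],None,fx=2.2,fy=2.2),cv2.resize(t[180:340,170:350],None,fx=2.2,fy=2.2)]),'near1')
s=status.read_state();print(s)
E
```

```text
{'time': 1.95, 'q': array([ 3.47071639e-01, -1.23974466e-02,  2.06702265e+00, -1.64757813e-05,
        1.08752039e+00, -8.79069020e-01]), 'joint_vel': array([ 0.00116103, -0.01831512, -0.03224409,  0.00012104, -0.00137419,
        0.0016242 ]), 'joint_torque': array([-6.63730432e-02, -3.21766663e+01, -3.26412749e+01, -4.89697937e-03,
        6.98971376e-02,  1.10695248e-05]), 'tool_pos': array([0.45609594, 0.19144952, 0.15144102]), 'tcp_rot': array([-5.38615336e-01, -3.09459648e+00,  4.50942554e-04]), 'wrist_force': array([-0.54572477, -1.13160485, -0.24118077]), 'torque': array([ 0.0072808 , -0.03248255,  0.01846356]), 'width': 0.9985168450998793}
```

View pics/near1.png

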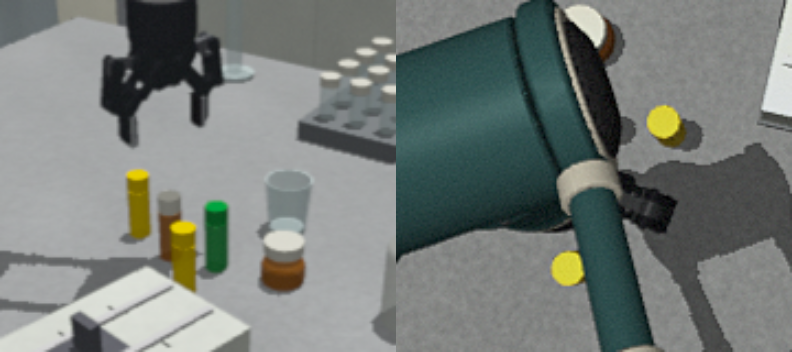

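The gripper hangs squarely over the amber vial, with the fingertip midpoint at about (163,125) above the cap at (168,195) in the crop. I'll descend and grip.

Emit:
apply_moves(deltas=[[0,0,0.02,0,0,0,0],[0,0,0.04,0,0,0,0],[0,0,0.06,0,0,0,0],[0,0,0.08,0,0,0,0],[0,0,0.095,0,0,0,0],[0,0,0.107,0,0,0,0],[0,0,0.114,0,0,0,0],[0,0,0.115,0,0,0,0]])

```text
time: 2.62
tool_pos: [0.4565, 0.1917, 0.0364]
tcp_rot: [0.538, 3.095, 0.0]
wrist_force: [-0.8, -0.4, 0.0]
width: 1.001
```

Emit:
apply_moves(deltas=[[0,0,0,0,0,0,0.3],[0,0,0,0,0,0,0.5],[0,0,0,0,0,0,0.7],[0,0,0,0,0,0,1],[0,0,0,0,0,0,1],[0,0,0,0,0,0,1],[0,0,0,0,0,0,1],[0,0,0,0,0,0,1]])

```text
time: 3.28
tool_pos: [0.4568, 0.1916, 0.0372]
tcp_rot: [0.539, 3.094, 0.001]
wrist_force: [-1.6, -1.0, 6.4]
width: 0.317
```

Emit:
apply_moves(deltas=[[0,0,-0.005,0,0,0,1],[0,0,-0.02,0,0,0,1],[0,0,-0.04,0,0,0,1],[0,0,-0.06,0,0,0,1],[0,0,-0.085,0,0,0,1],[0,0,-0.11,0,0,0,1],[0,0,-0.13,0,0,0,1],[0,0,-0.14,0,0,0,1]])

```text
time: 3.95
tool_pos: [0.4574, 0.1919, 0.1792]
tcp_rot: [0.538, 3.091, 0.003]
wrist_force: [0.5, 0.0, -0.4]
width: 0.32
```

```bash
python3 - <<'E'
from h import *
i=vision.read_camera('scene')
save(cv2.resize(i[50:300,170:450],None,fx=2.2,fy=2.2),'lift1')
s=status.read_state();print(s['tool_pos'],s['tcp_rot'],s['width'],s['wrist_force'])
E
```

```text
[0.45813138 0.19212813 0.1802507 ] [0.53805436 3.08988262 0.00475004] 0.31892031125768583 [0.20711575 0.1123162  1.44238942]
```

View pics/lift1.png

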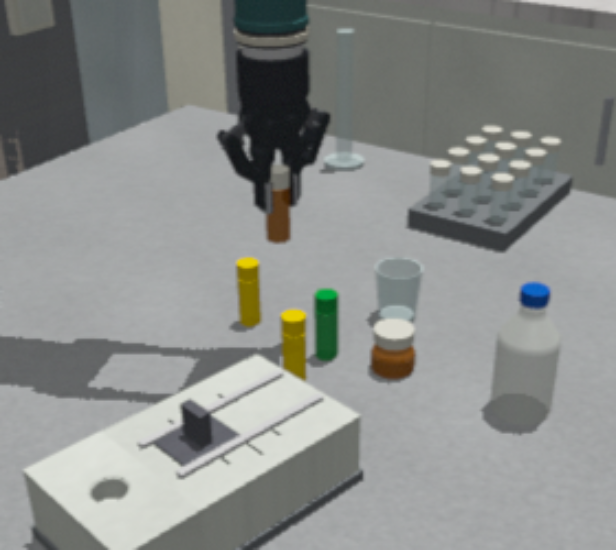

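The vial is gripped and hanging upright, its bottom at about (278,240) in the crop. I'll carry it above the well.

Emit:
apply_moves(deltas=[[-0.007,-0.01,0,0,0,0,1],[-0.02,-0.03,0,0,0,0,1],[-0.035,-0.053,0,0,0,0,1],[-0.05,-0.076,0,0,0,0,1],[-0.065,-0.099,0,0,0,0,1],[-0.08,-0.122,0,0,0,0,1],[-0.095,-0.145,0,0,0,0,1],[-0.11,-0.168,0,0,0,0,1]])

```text
time: 4.67
tool_pos: [0.5013, -0.0059, 0.1737]
tcp_rot: [-0.538, -3.091, 0.001]
wrist_force: [0.4, 0.3, -0.6]
width: 0.315
```

Emit:
apply_moves(deltas=[[-0.015,-0.023,0,0,0,0,1],[-0.03,-0.046,0,0,0,0,1],[-0.045,-0.069,0,0,0,0,1],[-0.06,-0.092,0,0,0,0,1],[-0.075,-0.115,0,0,0,0,1],[-0.089,-0.136,0,0,0,0,1],[-0.098,-0.15,0,0,0,0,1],[-0.1012,-0.1548,0,0,0,0,1]])

```text
time: 5.33
tool_pos: [0.5448, -0.1863, 0.1742]
tcp_rot: [-0.542, -3.091, 0.0]
wrist_force: [0.8, 0.6, -0.8]
width: 0.318
```

Emit:
apply_moves(deltas=[[0,0,0.015,0,0,0,1],[0,0,0.03,0,0,0,1],[0,0,0.045,0,0,0,1],[0,0,0.05,0,0,0,1],[0,0,0.05,0,0,0,1],[0,0,0.05,0,0,0,1]])

```text
time: 5.83
tool_pos: [0.5453, -0.1831, 0.1258]
tcp_rot: [-0.538, -3.094, -0.001]
wrist_force: [0.4, -0.2, -0.4]
width: 0.319
```

```bash
python3 - <<'E'
from h import *
i=vision.read_camera('scene');t=vision.read_camera('top')
save(np.hstack([cv2.resize(i[190:320,170:270],None,fx=4,fy=4,interpolation=2),cv2.resize(t[165:295,400:500],None,fx=4,fy=4,interpolation=2)]),'above1')
s=status.read_state();print(s['tool_pos'],s['tcp_rot'],s['width'],s['wrist_force'])
p=s['tool_pos'];print(proj('scene',[p[0],p[1],p[2]-.036]),proj('scene',[.5458,-.1838,.08]),proj('top',[.5458,-.1838,.08]))
E
```

```text
[ 0.54642426 -0.18368225  0.12719713] [ 5.37952341e-01  3.09383066e+00 -2.49382674e-04] 0.3145527904167137 [-0.46117427 -0.07730922 -0.57004685]
[217.51440384 267.74228024] [217.96484529 272.28960935] [466.35529941 218.58505825]
```

View pics/above1.png

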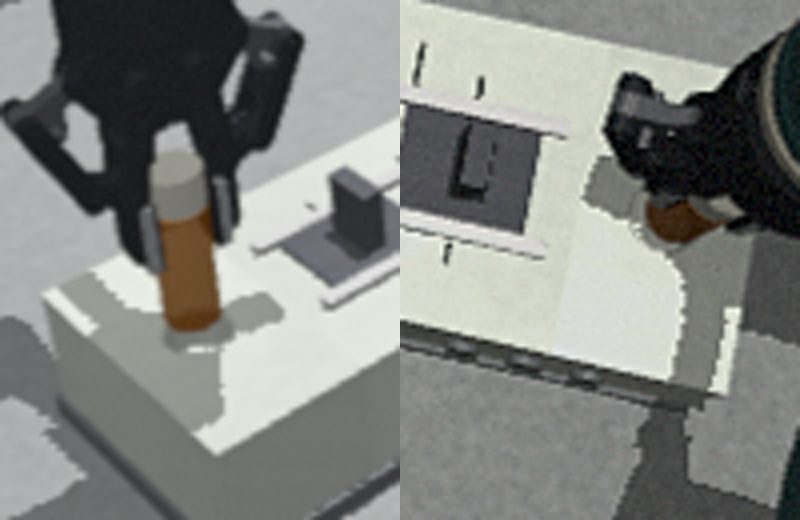

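```bash
python3 - <<'E'
from h import *
for z in(.091,.155,.175): print(z,(proj('scene',[.5464,-.1837,z])-[170,190])*4,(proj('top',[.5464,-.1837,z])-[400,165])*4+[400,0])
# masks: amber in scene and top
for n,b in(('scene',(190,320,170,270)),('top',(165,295,400,500))):
    im=vision.read_camera(n);hs=cv2.cvtColor(im,cv2.COLOR_RGB2HSV)
    m=((hs[...,0]<16)&(hs[...,1]>110)&(hs[...,2]>50));m[:b[0]]=0;m[b[1]:]=0;m[:,:b[2]]=0;m[:,b[3]:]=0
    for v in range(*b[:2]):
        u=np.flatnonzero(m[v])
        if len(u)>2: print(n,v,u.min(),u.max(),u.mean())
for z in np.arange(.09,.16,.01): print(z.round(3),proj('scene',[.5464,-.1837,z]).round(2))
E
```

```text
0.091 [190.04481887 311.29989384] [672.1026837  209.28257012]
0.155 [172.31657947 199.97424675] [716.47155479 185.26386828]
0.175 [166.45469296 163.16414426] [731.84519806 176.94148043]
scene 243 219 222 220.33333333333334
scene 244 217 222 219.5
scene 245 210 222 216.0
scene 246 210 222 216.0
scene 247 210 222 215.8
scene 248 210 223 217.3
scene 249 212 223 217.9090909090909
scene 250 211 222 216.72727272727272
scene 251 211 222 217.3
scene 252 211 222 216.85714285714286
scene 253 211 222 216.9
scene 254 211 222 216.72727272727272
scene 255 212 222 218.0
scene 256 212 222 217.0
scene 257 213 222 217.5
scene 258 210 222 216.0909090909091
scene 259 210 223 216.5
scene 260 211 223 217.0
scene 261 212 223 218.625
scene 262 211 223 218.125
scene 263 211 223 217.55555555555554
scene 264 211 223 216.8
scene 265 211 224 217.8181818181818
scene 266 213 224 218.44444444444446
scene 267 213 224 219.22222222222223
scene 268 212 224 218.45454545454547
scene 269 212 223 218.44444444444446
scene 270 212 222 217.3
scene 271 213 221 217.0
top 215 470 472 471.0
top 216 462 471 467.1666666666667
top 217 463 471 467.0
top 218 462 475 467.7
top 219 463 475 469.09090909090907
top 220 463 480 470.0769230769231
top 221 463 477 468.8888888888889
top 222 465 471 468.3333333333333
top 223 465 469 466.75
top 224 467 472 469.25
0.09 [217.58 268.24]
0.1 [216.91 264.05]
0.11 [216.23 259.81]
0.12 [215.55 255.51]
0.13 [214.86 251.15]
0.14 [214.15 246.73]
0.15 [213.44 242.26]
0.16 [212.72 237.72]
```

The picture shows the vial over the well: bottom at about (192,320) in the crop, cap at (179,163). Perspective accounts for only part of that lean, so the vial is tilted by about 3–5°, with its top towards tool -x. I'll correct part of it and re-measure.

Emit:
apply_moves(deltas=[[0.001,0,0,0,-0.03,0,1],[0.002,0,0,0,-0.06,0,1],[0.002,0,0,0,-0.06,0,1],[0.002,0,0,0,-0.06,0,1]])

```text
time: 6.37
tool_pos: [0.5439, -0.1831, 0.1271]
tcp_rot: [0.528, 3.036, -0.016]
wrist_force: [0.1, -0.1, -0.8]
width: 0.318
```

```bash
cat > ax.py <<'E'
from h import *
im=vision.read_camera('scene');hs=cv2.cvtColor(im,cv2.COLOR_RGB2HSV).astype(int)
m=((hs[...,0]<16)&(hs[...,1]>110)&(hs[...,2]>50))
R=[];E=[]
for v in range(246,269):
    u=np.flatnonzero(m[v,200:235])+200
    if len(u)>2: R.append((v,u.max())); 
R=np.array(R)
k=np.polyfit(R[:,0],R[:,1],1); print('right edge slope',k[0],'u at 265',np.polyval(k,265))
s=status.read_state();p=s['tool_pos'];print(p,s['tcp_rot'])
d=np.array([.941,-.338,0]) 
# expected right edge of an upright cylinder at well
c,f,Rm,t=cal('scene'); rt=Rm[0].copy(); rt[2]=0; rt/=np.linalg.norm(rt)
e=np.array([proj('scene',np.array([.5458,-.1838,z])+rt*.014) for z in(.09,.15)])
kk=np.polyfit(e[:,1],e[:,0],1);print('expected',kk[0],np.polyval(kk,265))
cv2.imwrite('pics/ax.png',cv2.resize(im[190:320,170:270,::-1],None,fx=5,fy=5,interpolation=2))
E
python3 ax.py
```

```text
right edge slope 0.14329982616582415 u at 265 222.49414254402538
[ 0.54427774 -0.18325097  0.12707364] [ 0.52858133  3.03602863 -0.01610646]
expected 0.1478462826709759 224.36185508968788
```

View pics/ax.png

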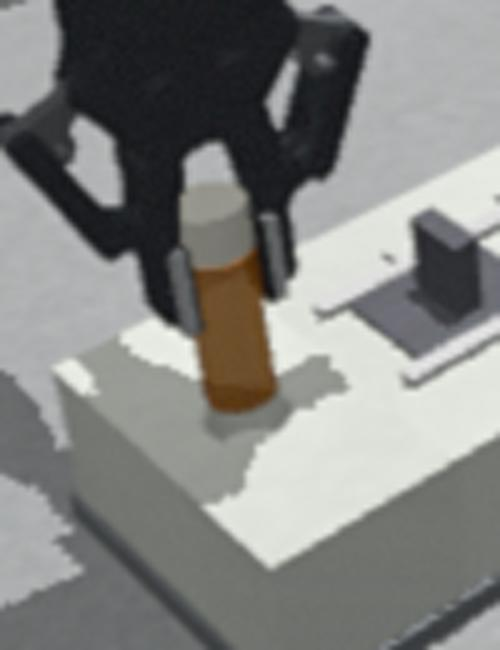

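```bash
python3 - <<'E'
from h import *
g=cv2.cvtColor(cv2.imread('pics/scene0.png'),cv2.COLOR_BGR2GRAY).astype(int)
print(g[264:282,206:236])
i=cv2.imread('pics/ax.png');i=cv2.resize(i,(100,130),interpolation=cv2.INTER_AREA)
print('red - blue, rows 250-276'); d=i[...,2].astype(int)-i[...,0]; print(d[60:86,36:58])
w=np.array([.5458,-.1838,.08])
th=np.linspace(0,6.28,60);e=np.array([proj('scene',w+.016*np.array([np.cos(a),np.sin(a),0])) for a in th]);print('proj well bbox',e.min(0),e.max(0))
E
```

```text
[[218 218 217 217 217 217 216 216 215 216 216 216 216 216 217 216 216 216
  215 215 215 214 214 214 214 214 214 213 214 214]
 [218 218 217 216 215 216 216 216 216 216 217 216 215 214 215 214 213 213
  214 215 214 213 214 214 215 214 214 214 214 214]
 [218 218 216 216 215 216 216 217 216 215 213 208 204 203 201 197 199 200
  204 206 211 214 215 215 215 214 213 213 214 213]
 [217 217 216 216 214 215 215 214 213 207 193 168 174 184 175 169 176 179
  178 165 191 210 214 215 214 213 212 213 212 211]
 [217 217 216 215 214 214 213 207 195 187 166 147 130 119 115 114 117 117
  127 149 174 193 208 214 214 213 213 212 211 211]
 [217 216 216 216 214 210 200 189 166 132 113 109 107 105 107 107 108 107
  107 112 138 169 193 209 213 213 212 212 211 211]
 [217 216 216 216 211 201 189 158 120 105 104 106 107 108 109 108 108 109
  107 106 108 135 174 204 214 213 213 212 212 212]
 [217 217 217 215 207 193 161 122 105 104 106 108 108 109 110 111 109 109
  107 106 104 112 167 204 213 213 213 213 212 212]
 [216 217 217 215 202 165 122 107 105 107 107 108 109 109 110 109 110 109
  107 106 105 114 175 208 
[... 2341 characters left out ...]
  8  4]
 [ 4  3  2  3 21 55 69 70 70 70 69 70 68 67 65 67 69 71 62 31  9  3]
 [ 3  4  3  3 18 50 69 70 71 72 71 70 67 67 67 73 72 72 53 21  5  2]
 [ 4  3  4  4 12 36 64 71 69 72 74 68 68 70 69 70 69 57 31  9  3  3]
 [ 4  3  4  4  4 21 53 69 71 73 72 71 71 71 66 57 48 29 10  3  2  3]
 [ 4  4  3  3  3 12 35 52 62 63 64 66 61 56 46 29 14  6  2  2  3  3]
 [ 4  3  3  3  3  4  9 21 31 34 34 37 31 23 15  6  2  1  2  2  3  3]
 [ 3  3  3  3  3  3  2  2  3  3  4  4  3  3  3  2  2  2  2  3  2  2]
 [ 3  3  3  4  3  3  2  1  2  1  0  1  1  2  3  3  3  3  2  2  3  3]
 [ 3  4  4  4  3  2  3  2  2  2  2  2  3  3  3  3  3  3  3  3  5  4]]
proj well bbox [209.24615437 266.767869  ] [226.62928907 277.99871792]
```

In the scene view the vial's bottom is about 1.3 px left of the bias-free position over the well (mouth seen at (219.4,272)). The top view agrees: the vial sits 2–3 mm too far to -y. I'll correct that and lower it, watching the force.

Emit:
apply_moves(deltas=[[-0.001,0.001,0,0,0,0,1],[-0.002,0.0024,0,0,0,0,1],[-0.0015,0.0024,0.004,0,0,0,1],[-0.0013,0.0024,0.008,0,0,0,1],[-0.001,0.0024,0.012,0,0,0,1],[-0.0008,0.0024,0.015,0,0,0,1],[-0.0008,0.0024,0.015,0,0,0,1]])

```text
time: 7.0
tool_pos: [0.5454, -0.1811, 0.1099]
tcp_rot: [0.529, 3.039, -0.015]
wrist_force: [-0.8, -0.2, -1.2]
width: 0.316
```

Emit:
apply_moves(deltas=[[0,0,0.002,0,0,0,1],[0.0002,0,0.004,0,0,0,1],[0.0004,0,0.006,0,0,0,1],[0.0005,0,0.008,0,0,0,1],[0.0005,0,0.008,0,0,0,1]])

```text
time: 7.42
tool_pos: [0.546, -0.1813, 0.1028]
tcp_rot: [0.529, 3.037, -0.016]
wrist_force: [0.6, -0.0, -1.1]
width: 0.317
```

```bash
python3 ax.py
```

```text
right edge slope -0.020163487738418952 u at 265 224.1062670299728
[ 0.54607879 -0.18134467  0.10304464] [ 0.52887934  3.03727904 -0.01571423]
expected 0.1478462826709759 224.36185508968788
```

View pics/ax.png

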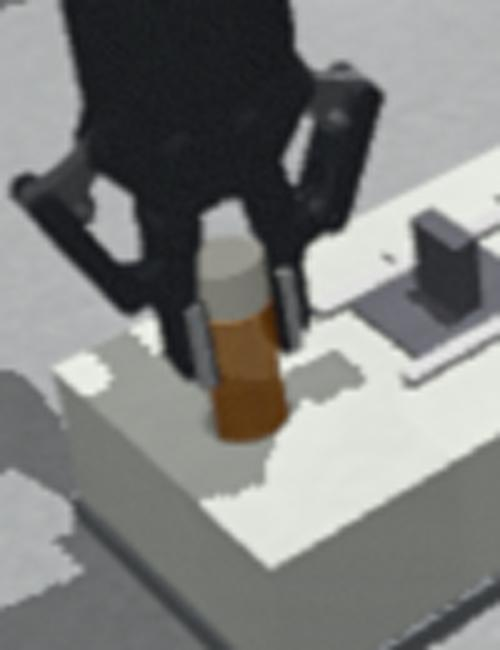

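The vial is now in the well: the amber is cut off by the rim at about row 277. There is no contact force yet, so I'll go on to the bottom.

Emit:
apply_moves(deltas=[[0.0002,0,0.002,0,0,0,1],[0.0003,0,0.004,0,0,0,1],[0.0004,0,0.006,0,0,0,1],[0.0004,0,0.007,0,0,0,1],[0.0004,0,0.007,0,0,0,1]])

```text
time: 7.88
tool_pos: [0.5462, -0.1814, 0.096]
tcp_rot: [0.529, 3.037, -0.016]
wrist_force: [0.2, -0.2, -0.2]
width: 0.317
```

Emit:
apply_moves(deltas=[[0,0,0.001,0,0,0,1],[0,0,0.002,0,0,0,1],[0,0,0.002,0,0,0,1]])

```text
time: 8.13
tool_pos: [0.5467, -0.1816, 0.0957]
tcp_rot: [0.529, 3.036, -0.016]
wrist_force: [-2.5, 1.0, 7.1]
width: 0.317
```

Emit:
apply_moves(deltas=[[0,0,0.001,0,0,0,1],[0,0,0.0015,0,0,0,1],[0,0,0.0015,0,0,0,1]])

```text
time: 8.38
tool_pos: [0.5476, -0.182, 0.0955]
tcp_rot: [0.528, 3.035, -0.017]
wrist_force: [-4.3, 1.0, 12.0]
width: 0.317
```

```bash
python3 ax.py; python3 -c "
from h import *
i=cv2.imread('pics/ax.png')
for z in(.142,.122,.08): print((proj('scene',[.5458,-.1838,z])+[1.4,-.3]-[170,190])*5)"
```

```text
right edge slope 0.01648351648351396 u at 265 224.97252747252747
[ 0.54759576 -0.18197079  0.09545134] [ 0.52825052  3.03461874 -0.0166721 ]
expected 0.1478462826709759 224.36185508968788
[225.64599563 277.29654868]
[232.66903565 321.28590673]
[246.82422647 409.94804674]
```

View pics/ax.png

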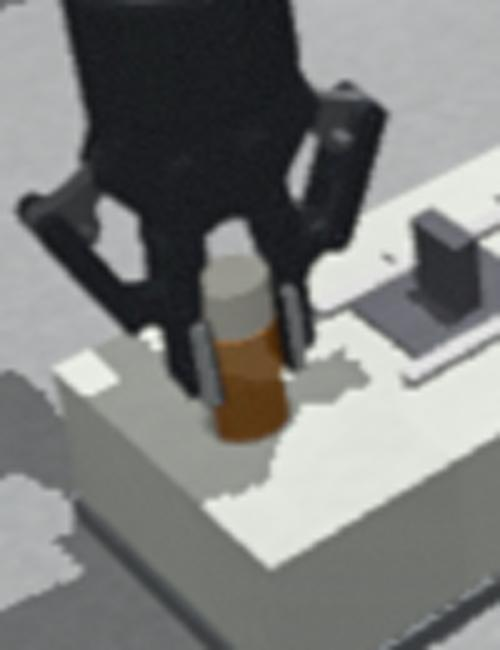

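The vial is in the well and pressing at about 12 N, but it leans slightly: cap centre (237,272) against the expected (226,277). I'll ease off, straighten it and seat it again.

Emit:
apply_moves(deltas=[[0.001,0,-0.001,0,-0.01,0,1],[0.0015,0,-0.0015,0,-0.03,0,1],[0.0028,0,-0.0015,0,-0.05,0,1],[0.004,0,-0.001,0,-0.06,0,1],[0.004,0,0,0,-0.06,0,1],[0.004,0,0,0,-0.06,0,1]])

```text
time: 8.93
tool_pos: [0.5454, -0.1812, 0.0961]
tcp_rot: [0.517, 2.971, -0.033]
wrist_force: [-1.2, 0.8, 11.8]
width: 0.322
```

```bash
python3 ax.py; python3 -c "
from h import *
i=cv2.resize(cv2.imread('pics/ax.png'),(100,130),interpolation=3)
h=cv2.cvtColor(i,cv2.COLOR_BGR2HSV).astype(int)
for r in range(68,88): print(r,''.join('A' if (p[0]<18 and p[1]>90) else ('.' if p[2]>120 else '#') for p in h[r,36:64]))
for r in range(48,68): print(r,''.join('w' if p[2]>110 else '.' for p in h[r,36:64]))
print(status.read_state()['wrist_force'])"
```

```text
right edge slope 0.08214285714285437 u at 265 224.92857142857147
[ 0.54538261 -0.18117592  0.09609509] [ 0.51745782  2.97159445 -0.03313042]
expected 0.1478462826709759 224.36185508968788
68 ######AAAAAAAAAAAAAA#####...
69 ######AAAAAAAAAAAAAA####....
70 ######AAAAAAAAAAAAAA####....
71 #######AAAAAAAAAAAAAA####...
72 #######AAAAAAAAAAAAA####....
73 #######AAAAAAAAAAAA...#.....
74 #######AAAAAAAAAAAAA........
75 ########AAAAAAAAAAAA........
76 ########AAAAAAAAAAAA#.......
77 ########AAAAAAAAAAAA#.......
78 .#######AAAAAAAAAAAAA.......
79 ....####AAAAAAAAAAAAA.......
80 .....##AAAAAAAAAAAAAA#......
81 ......#AAAAAAAAAAAAAA#......
82 ......#AAAAAAAAAAAAAA#......
83 ......#AAAAAAAAAAAAAA.......
84 .....##AAAAAAAAAAAAA#.......
85 ......#AAAAAAAAAAAA#........
86 ......##AAAAAAAAAA..........
87 .......#AAAAAAA#............
48 ....wwwwwwwwww..............
49 ....wwwwwwwwww.............w
50 ....wwwwwwwwwww...........ww
51 ....wwwwwwwwwwww.........www
52 ...wwwwwwwwwwwww........wwww
53 ...wwwwwwwwwwwww........wwww
54 ...wwwwwwwwwwwww........wwww
55 ...wwwwwwwwwwwww........wwww
56 ...wwwwwwwwwwwww....w...wwww
57 ...wwwwwwwwwwwww.........www
58 ....wwwwwwwwwwww.........www
59 ....wwwwwwwwwwww.........www
60 ....wwwwwwwwwwww.........www
61 .....wwwwwwwwwwww........www
62 .....wwwwwwwwwwww.........ww
63 ......wwwwwwwwwww.........ww
64 ......wwwwwwwwww..........ww
65 ......wwwwwwwwww..........ww
66 .......wwwwwwwww..........ww
67 .......wwwwwwwww..........ww
[-2.21833559 -0.01918524 13.38408457]
```

The vial is upright now (cap centre at about (226,275), expected (226,277)) and pressed to the bottom at about 12 N. I'll release it gently.

Emit:
apply_moves(deltas=[[0,0,-0.001,0,0,0,0.6],[0,0,-0.001,0,0,0,0.5],[0,0,-0.001,0,0,0,0.4],[0,0,-0.001,0,0,0,0.3],[0,0,-0.001,0,0,0,0.2],[0,0,-0.001,0,0,0,0.2]])

```text
time: 9.48
tool_pos: [0.5423, -0.18, 0.093]
tcp_rot: [0.519, 2.979, -0.031]
wrist_force: [0.1, -0.4, 0.2]
width: 0.797
```

```bash
python3 - <<'E'
from h import *
im=vision.read_camera('scene'); h=cv2.cvtColor(im[190:320,170:270],cv2.COLOR_RGB2HSV).astype(int)
for r in list(range(46,72))+list(range(80,90)): print(r,''.join('A' if (p[0]<18 and p[1]>90) else ('.' if p[2]>110 else '#') for p in h[r,30:64]))
s=status.read_state();print(s['wrist_force'],s['tool_pos'],s['tcp_rot'],s['width'])
E
```

```text
46 ####.........................#####
47 ####.........................#####
48 ###..........................#####
49 ###...........................####
50 ###...........................####
51 ##............................####
52 ##............................####
53 #..............................###
54 ...............................###
55 ...............................###
56 ...............................###
57 ...............................###
58 ...............................###
59 ................................##
60 ................................##
61 ................................##
62 .................................#
63 .................................#
64 ..................................
65 ..................................
66 ..................................
67 .......................A..........
68 .....................AAA..........
69 ..........#A.....AAAAAAA..........
70 ..........#AAAAAAAAAAAAAA.........
71 ...........AAAAAAAAAAAAAA.........
80 ##..........AAAAAAAAAAAAAAA.......
81 #...........AAAAAAAAAAAAAAA.......
82 ............AAAAAAAAAAAAAAA.......
83 ............#AAAAAAAAAAAAAA.......
84 ............#AAAAAAAAAAAAA........
85 ............#AAAAAAAAAAAA#........
86 ............#AAAAAAAAAAA..........
87 .............#AAAAAAA.............
88 .................#................
89 ..................................
[ 0.55327603 -0.40106185  0.5211174 ] [ 0.54236321 -0.18001638  0.09310611] [ 0.51872504  2.97914964 -0.03095941] 0.7979818208208899
```

Emit:
apply_moves(deltas=[[-0.0012,0,-0.01,0,0,0,0.2],[-0.0036,0,-0.03,0,0,0,0.2],[-0.006,0,-0.05,0,0,0,0.2],[-0.0084,0,-0.07,0,0,0,0.2],[-0.0108,0,-0.09,0,0,0,0.2],[-0.012,0,-0.1,0,0,0,0.2],[-0.012,0,-0.1,0,0.06,0,0.2],[-0.012,0,-0.1,0,0.12,0,0.2]])

```text
time: 10.2
tool_pos: [0.5427, -0.1801, 0.1965]
tcp_rot: [0.539, 3.094, -0.0]
wrist_force: [0.4, 0.4, -0.2]
width: 0.797
```

Emit:
apply_moves(deltas=[[0,0,0,0,0,-0.06,0.2],[0,0,0,0,0,-0.125,0.2],[0,0,0,0,0,-0.125,0.2],[0,0,0,0,0,-0.125,0.2]])

```text
time: 10.53
tool_pos: [0.5425, -0.1801, 0.1942]
tcp_rot: [-0.347, -3.122, -0.0]
wrist_force: [0.5, 0.4, 0.6]
width: 0.797
```

```bash
cat > st.py <<'E'
from h import *
from scipy.spatial.transform import Rotation as Ro
s=status.read_state();R=Ro.from_rotvec(s['tcp_rot']).as_matrix();p=s['tool_pos'];print(s['time'],p,s['wrist_force'],s['width']);print(R.round(4))
y=np.array([np.sin(.222),np.cos(.222),0]); o=np.array([.567,-.0912,0])
for tr in(0,.03):
    T=o+y*tr+[0,0,.092]; print('tool delta to tab travel',tr,(R.T@(T-p)).round(4))
E
python3 st.py; python3 - <<'E'
from h import *
i=vision.read_camera('scene');t=vision.read_camera('top')
save(np.hstack([cv2.resize(i[170:330,160:350],None,fx=2.1,fy=2.1),cv2.resize(t[140:300,320:510],None,fx=2.1,fy=2.1)]),'placed')
E
```

```text
10.5333 [ 0.54247369 -0.18005494  0.19415925] [0.50050246 0.41036296 0.6140664 ] 0.7974633207737087
[[-9.755e-01  2.198e-01 -4.000e-04]
 [ 2.198e-01  9.755e-01  2.000e-04]
 [ 4.000e-04  1.000e-04 -1.000e+00]]
tool delta to tab travel 0 [-0.0044  0.0921  0.1022]
tool delta to tab travel 0.03 [-0.0045  0.1221  0.1022]
```

View pics/placed.png

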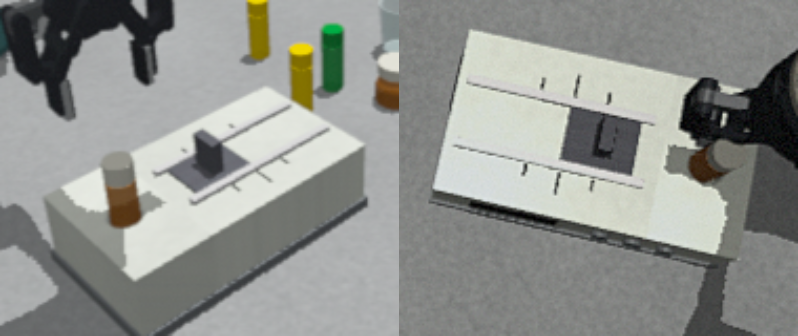

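Seen in both views, the vial stands upright in the well and the shutter is still closed. Next I'll go over the tab and descend, jaws along photometer y.

Emit:
apply_moves(deltas=[[-0.001,0.02,0,0,0,0,0.2],[-0.002,0.045,0,0,0,0,0.2],[-0.003,0.07,0,0,0,0,0.2],[-0.0044,0.087,0,0,0,0,0.2],[-0.0044,0.0925,0,0,0,0,0.2],[-0.0044,0.0925,0,0,0,0,0.2]])

```text
time: 11.13
tool_pos: [0.5671, -0.0897, 0.1944]
tcp_rot: [0.342, 3.123, -0.0]
wrist_force: [0.4, 0.6, -0.5]
width: 0.803
```

Emit:
apply_moves(deltas=[[0,0,0.015,0,0,0,0.2],[0,0,0.035,0,0,0,0.2],[0,0,0.055,0,0,0,0.2],[0,0,0.075,0,0,0,0.2],[0,0,0.09,0,0,0,0.2],[0,0,0.098,0,0,0,0.2],[0,0,0.1,0,0,0,0.2],[0,0,0.1,0,0,0,0.2]])

```text
time: 11.8
tool_pos: [0.5666, -0.0915, 0.0939]
tcp_rot: [-0.346, -3.121, 0.0]
wrist_force: [0.2, 0.1, 0.4]
width: 0.803
```

Emit:
apply_moves(deltas=[[0,0,0,0,0,0,0.4],[0,0,0,0,0,0,0.55],[0,0,0,0,0,0,0.7],[0,0,0,0,0,0,0.8],[0,0,0,0,0,0,0.9],[0,0,0,0,0,0,1],[0,0,0,0,0,0,1],[0,0,0,0,0,0,1]], squeeze=50)

```text
time: 12.47
tool_pos: [0.5677, -0.0905, 0.0953]
tcp_rot: [0.345, 3.121, 0.001]
wrist_force: [-0.2, 2.3, 5.8]
width: 0.132
```

```bash
python3 st.py
```

```text
12.4667 [ 0.56772735 -0.09051172  0.0952993 ] [-0.19924431  2.34218654  5.82378709] 0.13154328472902213
[[-9.759e-01  2.181e-01  1.400e-03]
 [ 2.181e-01  9.759e-01  3.000e-04]
 [-1.300e-03  6.000e-04 -1.000e+00]]
tool delta to tab travel 0 [ 0.0006 -0.0008  0.0033]
tool delta to tab travel 0.03 [0.0005 0.0292 0.0033]
```

The tab is gripped, with the opening at about 11–12 mm. I'll slide it slowly.

Emit:
apply_moves(deltas=[[0,0.002,0,0,0,0,1],[0,0.005,0,0,0,0,1],[0,0.008,0,0,0,0,1],[0,0.011,0,0,0,0,1],[0,0.014,0,0,0,0,1],[0,0.017,0,0,0,0,1],[0,0.019,0,0,0,0,1],[0,0.02,0,0,0,0,1]])

```text
time: 13.13
tool_pos: [0.5718, -0.0726, 0.0953]
tcp_rot: [0.344, 3.122, -0.004]
wrist_force: [-2.7, -3.9, 6.2]
width: 0.13
```

Emit:
apply_moves(deltas=[[0,0.002,0,0,0,0,1],[0,0.004,0,0,0,0,1],[0,0.006,0,0,0,0,1],[0,0.008,0,0,0,0,1],[0,0.009,0,0,0,0,1],[0,0.009,0,0,0,0,1],[0,0.009,0,0,0,0,1],[0,0.009,0,0,0,0,1]])

```text
time: 13.8
tool_pos: [0.5736, -0.0644, 0.0953]
tcp_rot: [0.343, 3.122, -0.005]
wrist_force: [-2.7, -5.3, 6.5]
width: 0.128
```

```bash
python3 st.py; python3 - <<'E'
from h import *
i=vision.read_camera('scene');t=vision.read_camera('top')
save(np.hstack([cv2.resize(i[190:310,170:290],None,fx=3.3,fy=3.3,interpolation=2),cv2.resize(t[155:275,350:470],None,fx=3.3,fy=3.3,interpolation=2)]),'half')
E
```

```text
13.8 [ 0.57359227 -0.06443812  0.09529044] [-2.71359912 -5.34865809  6.54545679] 0.12839321547135824
[[-9.761e-01  2.174e-01  5.000e-04]
 [ 2.174e-01  9.761e-01 -3.300e-03]
 [-1.200e-03 -3.100e-03 -1.000e+00]]
tool delta to tab travel 0 [ 0.0006 -0.0275  0.0034]
tool delta to tab travel 0.03 [0.0005 0.0025 0.0033]
```

View pics/half.png

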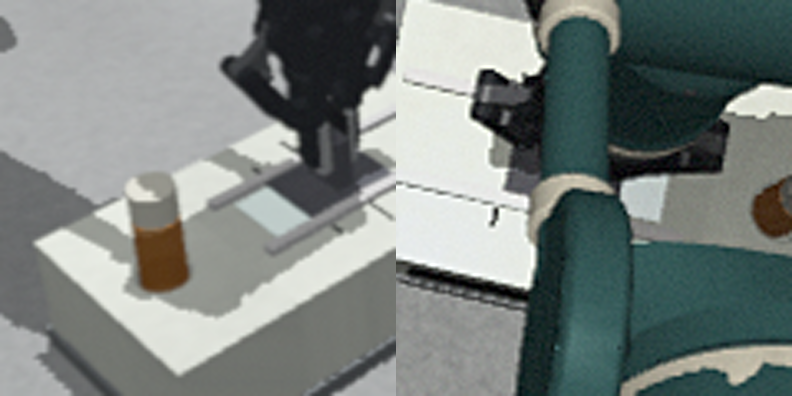

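```bash
cat > tr.py <<'E'
from h import *
a=.222; y=np.array([np.sin(a),np.cos(a),0]); x=np.array([np.cos(a),-np.sin(a),0]); o=np.array([.567,-.0912,.083])
def edge(im,lo,hi):
    g=im.mean(2).astype(np.float32); r=[]
    ys=np.arange(lo,hi,.0005)
    for xx in (.008,.012,.016,.020):
        P=np.array([proj('scene',o+x*xx+y*s)+[1.2,-.3] for s in ys],np.float32)
        v=cv2.remap(g,P[:,:1],P[:,1:],1).ravel(); v=cv2.GaussianBlur(v[:,None],(1,5),1).ravel(); d=np.diff(v); k=d.argmin(); r.append((round(ys[k]*1e3,1),round(float(d[k]),1)))
    return r
print('closed',edge(cv2.imread('pics/scene0.png'),-.05,-.015)); print('now',edge(vision.read_camera('scene'),-.025,.015))
E
python3 tr.py
```

```text
closed [(np.float64(-33.5), -15.1), (np.float64(-34.5), -15.2), (np.float64(-34.0), -17.4), (np.float64(-34.5), -14.0)]
now [(np.float64(-6.5), -15.2), (np.float64(-6.5), -14.8), (np.float64(-6.5), -14.5), (np.float64(-6.5), -12.8)]
```

The vial stands and the tab is held. Travel is 27.6 mm by the plate's edge and 26.8 mm by the TCP, so I'll add about 3 mm.

Emit:
apply_moves(deltas=[[0,0.001,0,0,0,0,1],[0,0.002,0,0,0,0,1],[0,0.003,0,0,0,0,1],[0,0.003,0,0,0,0,1],[0,0.003,0,0,0,0,1],[0,0.003,0,0,0,0,1]])

```text
time: 14.45
tool_pos: [0.5742, -0.0617, 0.0953]
tcp_rot: [0.344, 3.122, -0.005]
wrist_force: [-2.2, -5.7, 6.1]
width: 0.131
```

```bash
python3 st.py; python3 tr.py
```

```text
14.45 [ 0.57420395 -0.06167444  0.09526696] [-2.22790892 -5.65855215  6.12310243] 0.13052398860835399
[[-9.761e-01  2.175e-01  4.000e-04]
 [ 2.175e-01  9.761e-01 -3.500e-03]
 [-1.200e-03 -3.300e-03 -1.000e+00]]
tool delta to tab travel 0 [ 0.0006 -0.0304  0.0034]
tool delta to tab travel 0.03 [ 0.0005 -0.0004  0.0033]
closed [(np.float64(-33.5), -15.1), (np.float64(-34.5), -15.2), (np.float64(-34.0), -17.4), (np.float64(-34.5), -14.0)]
now [(np.float64(-4.0), -15.5), (np.float64(-4.5), -14.4), (np.float64(-4.0), -14.7), (np.float64(-4.0), -13.2)]
```

Emit:
apply_moves(deltas=[[0,0,0,0,0,0,1],[0,0,0,0,0,0,1],[0,0,0,0,0,0,1],[0,0,0,0,0,0,1],[0,0,0,0,0,0,1],[0,0,0,0,0,0,1],[0,0,0,0,0,0,1],[0,0,0,0,0,0,1]])

```text
time: 15.17
tool_pos: [0.5742, -0.0617, 0.0953]
tcp_rot: [0.344, 3.122, -0.005]
wrist_force: [-3.1, -6.2, 6.3]
width: 0.128
```

```bash
python3 tr.py; python3 - <<'E'
from h import *
im=vision.read_camera('scene');hs=cv2.cvtColor(im,cv2.COLOR_RGB2HSV)
m=(hs[...,0]<16)&(hs[...,1]>110)&(hs[...,2]>40); m[:240]=0;m[285:]=0;m[:,:205]=0;m[:,235:]=0
v,u=np.nonzero(m);print('vial amber',u.mean(),v.mean(),u.min(),u.max(),v.min(),v.max(), proj('scene',[.5458,-.1838,.1])+[1.4,-.3])
s=status.read_state();print(s['time'],s['tool_pos'],s['width'],s['wrist_force'])
print(job.finish_job())
E
```

```text
closed [(np.float64(-33.5), -15.1), (np.float64(-34.5), -15.2), (np.float64(-34.0), -17.4), (np.float64(-34.5), -14.0)]
now [(np.float64(-4.0), -15.5), (np.float64(-4.5), -14.6), (np.float64(-4.0), -14.5), (np.float64(-4.0), -13.2)]
vial amber 218.89380530973452 267.53097345132744 211 226 257 277 [218.03622498 263.66769253]
15.2667 [ 0.57421729 -0.06169373  0.09528949] 0.13333492187356724 [-2.50511189 -6.30172655  5.30659122]
the job is handed in; nothing more can be done
None
```

The vial is standing in the photometer well, and I handed the job in at 15.3 s with the gripper still holding the shutter tab at about half travel. `finish_job` gave no verdict.

- **Vial:** I lowered the amber, white-capped vial to the bottom of the well and pressed it there at about 12 N. It leaned a few degrees in the grip, so I straightened it before letting go. It looked upright in both views after release, and in the last scene picture it was still in the well.
- **Shutter:** I gripped the tab and slid it slowly to half. The plate's edge in the picture gave 30.0 mm of travel. The arm's own motion gave 29.6 mm relative to the grip and 30.4 mm in absolute position. The wrist force along the slide was about 6.5 N, matching the spring at half. The reading was steady over the last 0.7 s, and the shutter never went noticeably past half.
- **Bystanders:** I did not touch the jar, beaker or bottle, but I made no separate final measurement of where they stand.

The only disagreement was a constant offset of about 1.4 px (roughly 3 mm) between the two cameras, which I corrected by measuring relative to things seen in the same view.

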